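# Gather rinsed stir bars in the drain corner of a tote

### The job

Pick up the small scoop tray by its upright grip plate, tip it over the square tote so that all three stir bars slide off into the tote, and set the empty tray back down flat on the bench. Then lift the tote by its own grip plate well clear of the bench and tilt it by about 35 degrees, drain corner (with the holes and the little lip) lowest, so that all the bars slide together into that corner; finish holding the tote like that, tilted and still in the air. Do not touch the bars with the gripper, and leave everything else on the bench alone.

Things in the scene. Friction and masses are not known exactly. Their poses are not given: they have to be found in the camera images.
- tote: Steel tote, 180 g, open on top: square, 146 mm outside, 45 mm high, walls and floor 3 mm. Origin: centre of its underside, z up, x and y along the DIAGONALS of the square. Drain corner at -x (lip at rim height reaching 127 mm from the origin; six dark holes in the floor); grip plate across the corner at +x. Starts on the bench, drain corner within 35 degrees of facing the robot.
- drain_corner (a point): Inner corner of the tote's drain corner, on its inner floor: at x = -99, y = 0, z = 3 mm in the tote's frame; axes as the tote's.
- tote_grip (a point): Point to grip on the tote's upright plate (6 mm thick along the tote's x, 50 mm wide along y, top edge at z = 92 mm, 47 mm above the rim): the plate's middle plane, x = +78, y = 0, z = 75 mm in the tote's frame. Pinch along the tote's x, from above.
- tray: Steel scoop tray, 140 g: floor 120 mm (x) by 86 mm (y), 3 mm thick; side and back walls 22 mm high, 3 mm thick; the end at -x is open, with no wall. Origin: centre of its underside, z up. Upright grip plate at the back wall (+x). Starts on the bench to the left or right of the tote, open end within 35 degrees of facing the robot.
- tray_grip (a point): Point to grip on the tray's upright plate (6 mm thick along the tray's x, 50 mm wide along y, top edge at z = 92 mm): the plate's middle plane, x = +60, y = 0, z = 75 mm in the tray's frame. Pinch along the tray's x, from above.
- tray_lip (a point): Middle of the tray's open edge, on its inner floor: at x = -60, y = 0, z = 3 mm in the tray's frame.
- bar0: One of three equal white stir bars: octagonal rod 22 mm long (along its own y), 13.5 mm across the flats, a low ring round the middle, 12 g, slippery (friction about 0.2 on the steel; it starts to slide at 9 to 14 degrees). Origin: its centre. Starts lying loose in the tray.
- bar1: One of three equal white stir bars: octagonal rod 22 mm long (along its own y), 13.5 mm across the flats, a low ring round the middle, 12 g, slippery (friction about 0.2 on the steel; it starts to slide at 9 to 14 degrees). Origin: its centre. Starts lying loose in the tray.
- bar2: One of three equal white stir bars: octagonal rod 22 mm long (along its own y), 13.5 mm across the flats, a low ring round the middle, 12 g, slippery (friction about 0.2 on the steel; it starts to slide at 9 to 14 degrees). Origin: its centre. Starts lying loose in the tray.
- timer: Bystander: white bench timer, 62x66x19 mm; origin under its centre. Leave alone.
- pen: Bystander: white pen lying on the bench, 10x142x13 mm; origin under its centre. Leave alone.
- tape: Bystander: roll of tape lying flat, 65 mm across, 19 mm high; origin under its centre. Leave alone.
- block: Bystander: moulded tube block, 62x81x26 mm; origin under its centre. Leave alone.
- marker: Bystander: marker lying on the bench, 10x136x13 mm; origin under its centre. Leave alone.
Things that resemble listed ones, but are neither listed nor needed, are in the scene too. Leave any orange look-alike of the tray alone.

How it is judged (in metres and radians):
On the way, in this order (a step that is already met when the one before it is completed fails the run):
1. the tray is lifted clear of the bench with all three bars still in it (height (world z) of tray_lip above 0.04 m and z of each of bar0, bar1, bar2 in the frame of tray above 0 m and distance between each of bar0, bar1, bar2 and tray below 0.075 m), for 0.1 s.
2. all three bars lie inside the tote while the tipped tray is still in the air (z of bar0 in the frame of tote between 0 and 0.045 m and distance between each of bar0, bar1, bar2 and tote below 0.11 m and z of bar1 in the frame of tote between 0 and 0.045 m and z of bar2 in the frame of tote between 0 and 0.045 m and height (world z) of tray above 0.03 m), for 0.1 s.
3. the empty tray stands flat on the bench again, let go (height (world z) of tray below 0.006 m and angle between tray's own z axis and vertical below 0.05 rad and contact force between tray and the fingers below 0.2 N and z of bar0 in the frame of tote between 0 and 0.045 m and distance between each of bar0, bar1, bar2 and tote below 0.11 m and z of bar1 in the frame of tote between 0 and 0.045 m and z of bar2 in the frame of tote between 0 and 0.045 m), for 0.2 s.
4. the tote is held tilted in the air with all three bars in its drain corner (height (world z) of drain_corner above 0.02 m and angle between tote's own z axis and vertical between 0.4 and 0.9 rad and contact force between tote and the fingers above 1 N and contact force between tote and tray below 0.2 N and distance between each of bar0, bar1, bar2 and drain_corner below 0.085 m), for 0.3 s.
At the end, for the whole second after the job is handed in: The gripper holds the tote still, tilted 23 to 51 degrees, its drain corner over 20 mm above the bench, not leaning on the tray; all three bars are inside it, their centres within 85 mm of the inner drain corner; the tray stands flat on the bench, let go (all of step 3 and all of step 4 and linear speed of tote below 0.02 m/s); the arm keeps its last pose, push and grip.
It fails at once if a stir bar is touched by the gripper (contact force between any of bar0, bar1, bar2 and the fingers above 0.5 N).
It fails at once if a bystander is pushed by more than 20 mm (distance of any of timer, pen, tape, block, marker from where it was at the start of the episode above 0.02 m).
It also fails if it takes over 62 s, if anything falls off the work surface, if the arm or the gripper's body presses on something with over 40 N, if the wrist force passes 120 N, or if a joint passes its speed limit or range.

### The arm

A 6-joint arm with a two-finger parallel gripper is mounted at the origin on a cart in front of the work surface, level with it; the furniture and walls round the work are solid. World frame = base frame: x ahead of the robot, y to its left, z up, the work surface at z = 0. Lengths are in m, angles in degrees, forces in N, time in s.
With the tool pointing down it reaches from about 0.275 to 0.775 m from the base axis. Payload 14.6 kg.
Tool frame: the origin (TCP) lies on the centre line of the jaws, within the pads' length; the fingertips stand 25 mm ahead of it and the grasp point (between the pads) lies 6 mm ahead of it; z points along the fingers, y is the line along which they close (so a half turn about z gives the same grasp; the last joint's range is limited). The gripper opens to 85 mm and grips with 20 to 120 N. Pads are 22 mm wide; open, the fingers measure 114 mm over their backs; the gripper's body (76 mm by 85 mm) begins 54 mm behind the grasp point. The pads swing forward as they close: fully open they stand 13 mm farther back than shut.
Start: joints at [-84.93, 15.075, -2.767, 72.158, 0, 81.102], TCP at [0.127, -0.509, 0.222] pointing down, gripper open.
Joint ranges: [-151.79, 151.79], [-50.71, 97.33], [-67.44, 78.34], [-121.81, 120.89], [-77.56, 73.72], [-180, 180]. Speed limits (degrees/s): [108.29, 108.29, 147.25, 159.86, 180, 180].

### API

Orientations are given as a 3x3 rotation matrix whose columns are the frame's x, y, z axes.
In Python, from plant import * gives the robot as it stands.
- The arm moves only by the tool servo_tool, never from a script. Its argument "commands" is a list of rows, each a list of 6 numbers: the shift along the tool's x, y, z each as a share of 200 mm, from -1 to 1, then the turn, a rotation vector about the tool's x, y, z each as a share of 90 degrees, from -1 to 1. A call has 1 to 8 rows; each row is the pose to reach, as a shift and turn from the pose commanded when the call began, along the tool's axes at that moment; what a row does not reach only later rows make up. A row lasts 1/8 s, in which the tool goes at most 62.5 mm and 10.7 degrees, less where a joint would pass 70% of its speed; a pose out of reach is approached as far as the arm can. A call with a number of a shift or a turn outside -1 to 1 is refused whole. A call with a gripper value outside its range is refused whole. "hand" is the opening, from 0 (shut) to 1 (fully open), set as the call begins (left out, the last holds). The fingers move at their own pace and stop on an object; "squeeze" is the grip in N (left out, the last holds). Time passes only in rows, so rows that repeat a pose let the fingers close. It gives the time, the measured TCP pose, the force, the opening and the grip force at its end, in the units of the state.
- read_state(): the state, without advancing time (a new reading comes with each control period).
- get_image(name): name is "scene" or "top"; returns the picture (480x640x3 uint8, red, green, blue); there is no depth.
- camera_info(name): a dict with "intrinsics" (3x3 intrinsics, pixels), "rvec" (rotation vector, rad) and "tvec" (3), from world to camera coordinates, as OpenCV has them. Camera axes: x right, y down, z forward; pixel columns grow to the right and rows downward; lengths in m; the calibration is good to about 2 mm. A picture is of the moment at which its call begins. camera_info takes no time and is no camera call.
- close_job(): hands the job in; it is judged then, once.
Trained networks look in the newest picture that a camera, given by its name, has taken for a name from the list of things; names that differ only in an ending like _2 or _b are one class to them, and where a whole thing is asked for, a point or a joint stands for the part that bears it (a point fixed in the world has none). Each returns a list of dicts, best first, with "score" (0 to 1); they miss things now and then, are a little off and sometimes report something else, mostly with a low value. They report only what shows in the picture. A call takes as long as a camera call. They do not tell look-alikes from the thing itself.
- boxes_of(camera, label): "position" ([x, y, z] in m, in world coordinates, good to about 4 mm: the middle of the surface that is visible of it).
The state is a dict: "time": time; "joint_positions": joint angles; "qd": joint speeds; "joint_efforts": joint torques, N m; "position": TCP position; "eef_rot": TCP orientation; "ft_force": force on the tool from outside, world axes, zero at the start; "wrist_torque": the same for the moment, N m; "grip_width": opening from 0.0 (shut) to 1.0 (fully open); "grip_force": force on a finger pad.
Only numpy, scipy, OpenCV 4.12 (cv2) and the standard library are available. Lean on these libraries where they do the work, as an engineer would, in place of code of your own. Each camera call takes 0.05 s, during which the arm holds its last target. There are 200 camera calls.

## Working session

There is one attempt and no reset: what is moved stays moved. The work goes in short steps, Python scripts to look and compute and a tool call to move; the robot and the scene stay as the last step left them, time stands still between calls to the robot, and variables do not carry over. Pictures are saved under pics/ and viewed, at most 10 in all, crops included, and the job is handed in when it is done.

Besides the shell and the picture viewer there is one more tool, called as name(argument=value, ...), one argument or row to a line, values as JSON. servo_tool: Moves the arm, as the interface text tells. Its arguments: {"type":"object","properties":{"commands":{"type":"array"},"hand":{"type":"number"},"squeeze":{"type":"number"}},"required":["commands"]}

```bash
mkdir -p pics; ls; cat > look.py <<'E'
from plant import *
import numpy as np, cv2
def snap(cam,fn):
    im=get_image(cam); cv2.imwrite('pics/'+fn,im[:,:,::-1]); return im
def cal(cam):
    c=camera_info(cam); return np.array(c['intrinsics'],float),np.array(c['rvec'],float),np.array(c['tvec'],float)
def proj(cam,P):
    K,r,t=cal(cam); return cv2.projectPoints(np.array(P,float).reshape(-1,1,3),r,t,K,None)[0][:,0]
def unproj(cam,uv,z):
    K,r,t=cal(cam); R=cv2.Rodrigues(r)[0]; c=-R.T@t.ravel()
    d=R.T@np.linalg.solve(K,np.r_[uv,1.]); return c+d*(z-c[2])/d[2]
E
python3 - <<'E'
from look import *
for c in('top','scene'):
    im=snap(c,c+'0.png'); K,r,t=cal(c);print(c,(-cv2.Rodrigues(r)[0].T@t.ravel()).round(3))
    for l in('tote','tray','tote_grip','tray_grip','tray_lip','drain_corner','bar0'):
        for d in boxes_of(c,l)[:4]: print(l,round(d['score'],2),np.round(d['position'],3), proj(c,d['position']).round())
print(read_state()['time'])
E
```

```text
pics
top [ 0.343 -0.089  1.2  ]
tote 0.65 [0.539 0.185 0.004] [[198. 243.]]
tray 0.97 [ 0.565 -0.256  0.005] [[382. 230.]]
tray 0.97 [ 0.352 -0.261  0.005] [[387. 319.]]
tote_grip 0.55 [0.548 0.184 0.004] [[198. 240.]]
tray_grip 0.97 [ 0.565 -0.264  0.002] [[385. 230.]]
tray_grip 0.62 [ 0.354 -0.255  0.004] [[385. 319.]]
tray_lip 0.64 [ 0.569 -0.258  0.001] [[382. 228.]]
tray_lip 0.61 [ 0.356 -0.262  0.002] [[388. 318.]]
drain_corner 0.72 [0.542 0.18  0.002] [[200. 242.]]
bar0 0.56 [ 0.558 -0.241  0.015] [[376. 232.]]
bar0 0.39 [ 0.527 -0.265  0.016] [[387. 245.]]
bar0 0.16 [ 0.568 -0.256  0.004] [[382. 229.]]
scene [-0.107  0.718  0.733]
tote 0.77 [0.548 0.172 0.019] [[244. 320.]]
tray 0.96 [ 0.571 -0.249  0.014] [[348. 236.]]
tray 0.67 [0.55  0.174 0.018] [[243. 320.]]
tote_grip 0.68 [0.548 0.173 0.018] [[244. 320.]]
tray_grip 0.71 [ 0.573 -0.258  0.01 ] [[350. 235.]]
tray_lip 0.6 [ 0.57  -0.255  0.007] [[350. 237.]]
drain_corner 0.71 [0.55  0.173 0.016] [[243. 321.]]
bar0 0.74 [0.552 0.17  0.018] [[243. 319.]]
0.8
```

View pics/top0.png

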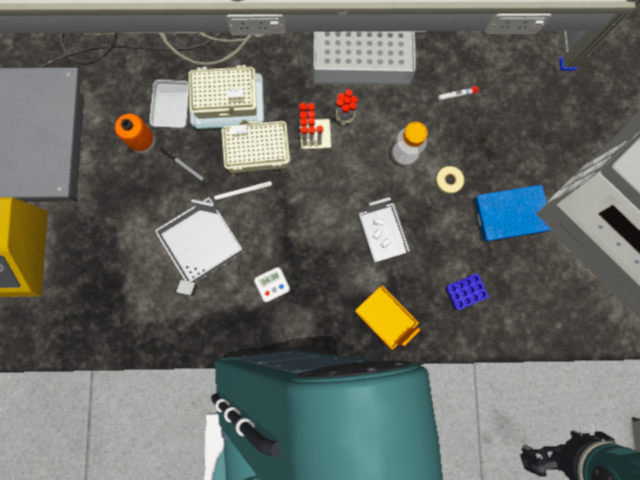

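View pics/scene0.png

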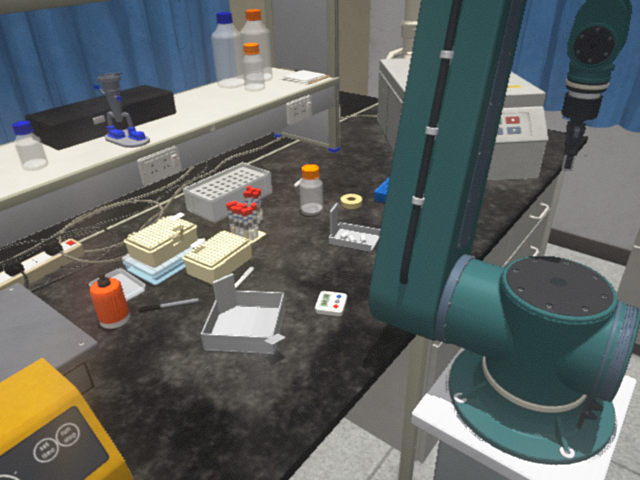

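```bash
python3 - <<'E'
import cv2,numpy as np
im=cv2.imread('pics/top0.png')
a=cv2.resize(im[188:300,150:250],None,fx=4,fy=4,interpolation=cv2.INTER_CUBIC)
b=cv2.resize(im[188:300,345:445],None,fx=4,fy=4,interpolation=cv2.INTER_CUBIC)
cv2.imwrite('pics/crop.png',np.hstack([a,b]))
E
```

```text
(no output)
```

View pics/crop.png

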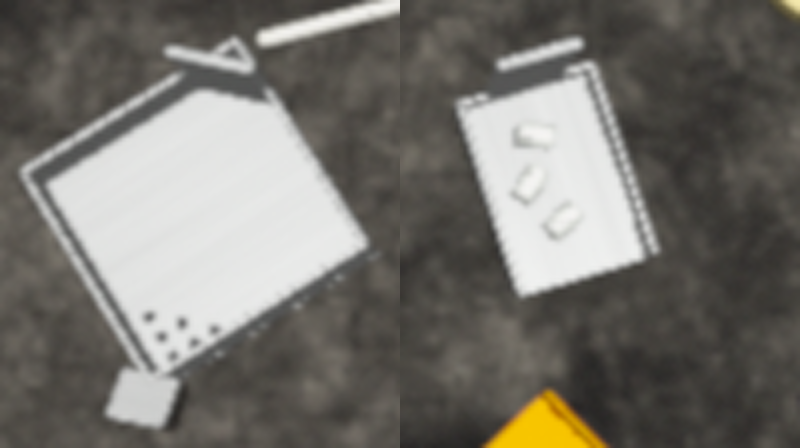

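```bash
cat > fit.py <<'E'
from look import *
from scipy.optimize import least_squares
def fit(cam,uv,pts,x0):
    uv=np.array(uv,float); pts=np.array(pts,float)
    def W(p): c,s=np.cos(p[2]),np.sin(p[2]); return pts@np.array([[c,s,0],[-s,c,0],[0,0,1]])+[p[0],p[1],0]
    r=least_squares(lambda p:(proj(cam,W(p))-uv).ravel(),x0,loss='soft_l1')
    return r.x,(proj(cam,W(r.x))-uv).round(1)
E
python3 - <<'E'
from fit import *
f=lambda L,ox:[((x+.5)/4-.5+ox,(y+.5)/4-.5+188) for x,y in L]
h=.146/2**.5
tote=fit('top',f([(22,172),(237,38),(148,378),(370,243),(167,49),(252,68)],150),
 [(0,h,.045),(h,0,.045),(-h,0,.045),(0,-h,.045),(.078,.025,.092),(.078,-.025,.092)],[.54,.18,0])
tray=fit('top',f([(100,65),(182,43),(258,251),(195,65)],345),[(.06,.025,.092),(.06,-.025,.092),(-.06,-.043,.022),(.06,-.043,.022)],[.56,-.255,0])
for n,(p,e) in(('tote',tote),('tray',tray)): print(n,p[:2].round(4),np.degrees(p[2]).round(1),e.tolist())
s=read_state();print(s['position'],np.round(s['eef_rot'],3))
for l in('timer','pen','tape','block','marker'):
    for d in boxes_of('top',l)[:3]: print(l,round(d['score'],2),np.round(d['position'],3))
E
```

```text
tote [0.5412 0.174 ] -12.7 [[-0.6, -0.4], [0.2, -0.4], [0.3, 1.1], [-0.1, 0.1], [-0.2, 0.1], [0.3, -0.2]]
tray [ 0.5568 -0.2587] 15.8 [[-0.2, 0.4], [0.4, -0.2], [-0.1, 0.4], [-0.1, -0.6]]
[ 0.12671464 -0.50946373  0.22157045] [[ 0.97   0.241 -0.   ]
 [ 0.241 -0.97   0.   ]
 [-0.    -0.    -1.   ]]
timer 0.6 [0.44  0.011 0.016]
pen 0.47 [0.666 0.077 0.006]
tape 0.59 [ 0.681 -0.423  0.02 ]
tape 0.49 [ 0.414 -0.443  0.026]
tape 0.23 [ 0.568 -0.257  0.005]
block 0.6 [ 0.412 -0.447  0.023]
marker 0.6 [0.741 0.235 0.005]
```

```bash
cat > mv.py <<'E'
from fit import *
from scipy.spatial.transform import Rotation as Ro
G=np.array([0,0,.006])
def pose(grip,yaw,tilt=0):
    """TCP pose holding a plate at world point grip; object x at yaw, open/drain end lowered by tilt (deg)"""
    O=Ro.from_euler('ZY',[yaw,-tilt],degrees=True)
    R=O*Ro.from_matrix(np.array([[0,1,0],[1,0,0],[0,0,-1.]]))   # tool y = object x, tool z = -object z
    return np.array(grip)-R.apply(G),R
def rows(targets,start=None):
    s=read_state()
    p0,R0=start or (np.array(s['position']),Ro.from_matrix(s['eef_rot']))
    for p,R in targets:
        print(np.r_[R0.inv().apply(p-p0)/.2,(R0.inv()*R).as_rotvec()/(np.pi/2)].round(3).tolist())
E
python3 - <<'E'
from mv import *
g=np.array([.6145,-.2424,.075])
t=pose(g+[0,0,.1],15.8); print(t[0]); rows([t])
rows([pose(g,15.8)],t)
E
```

```text
[ 0.6145 -0.2424  0.181 ]
[2.689, -0.707, 0.203, 0.0, -0.0, -1.02]
[0.0, 0.0, 0.5, 0.0, 0.0, 0.0]
```

servo_tool(
  commands=[
    [0.25,-0.07,0,0,0,-0.11],
    [0.5,-0.13,0,0,0,-0.22],
    [0.75,-0.2,0,0,0,-0.33],
    [1,-0.26,0.05,0,0,-0.44],
  ],
  hand=1,
  squeeze=80,
)

```text
time: 1.55
position: [0.3098, -0.4101, 0.2121]
eef_rot: [[0.589, 0.808, 0.001], [0.808, -0.589, -0.001], [-0.001, 0.001, -1.0]]
ft_force: [0.1, -1.3, -0.3]
grip_width: 0.998
grip_force: 0.0
```

```bash
python3 - <<'E'
from mv import *
g=np.array([.6145,-.2424,.075])
rows([pose(g+[0,0,.1],15.8)])
E
```

```text
[1.576, 0.736, 0.155, 0.001, 0.001, -0.577]
```

servo_tool(
  commands=[
    [0.25,0.12,0,0,0,-0.11],
    [0.5,0.23,0.05,0,0,-0.22],
    [0.75,0.35,0.1,0,0,-0.33],
    [1,0.46,0.1,0,0,-0.45],
  ],
)

```text
time: 2.05
position: [0.5024, -0.3032, 0.1909]
eef_rot: [[-0.076, 0.997, -0.001], [0.997, 0.076, 0.001], [0.001, -0.001, -1.0]]
ft_force: [0.3, -0.6, -0.4]
grip_width: 0.998
grip_force: 0.0
```

```bash
python3 - <<'E'
from mv import *
g=np.array([.6145,-.2424,.075])
rows([pose(g+[0,0,.1],15.8)])
E
```

```text
[0.26, 0.582, 0.049, -0.0, -0.0, -0.127]
```

servo_tool(
  commands=[
    [0.13,0.3,0.05,0,0,-0.07],
    [0.26,0.55,0.05,0,0,-0.125],
    [0.26,0.58,0.05,0,0,-0.127],
    [0.26,0.58,0.05,0,0,-0.127],
  ],
)

```text
time: 2.55
position: [0.6131, -0.2446, 0.1812]
eef_rot: [[-0.266, 0.964, -0.001], [0.964, 0.266, 0.0], [0.0, -0.001, -1.0]]
ft_force: [0.1, 0.2, -0.4]
grip_width: 0.996
grip_force: 0.0
```

```bash
python3 - <<'E'
from mv import *
g=np.array([.6145,-.2424,.075])
rows([pose(g,15.8)])
im=snap('scene','s1.png'); p=proj('scene',[g])[0];print(p)
x,y=int(p[0])-70,int(p[1])-60
a=cv2.resize(im[y:y+120,x:x+140,::-1],None,fx=5,fy=5); cv2.imwrite('pics/s1c.png',a)
K=[(q-[x,y])*5 for q in proj('scene',[g,g+[0,0,.017]])];print(K)
print(np.round(read_state()['joint_positions'],1))
E
```

```text
[0.008, 0.01, 0.501, -0.0, -0.0, -0.004]
[333.74927045 212.78477611]
[array([353.74635226, 303.92388053]), array([353.38796108, 276.17469617])]
[-28.9  29.4  13.8  74.4  -0.   45.8]
```

View pics/s1c.png

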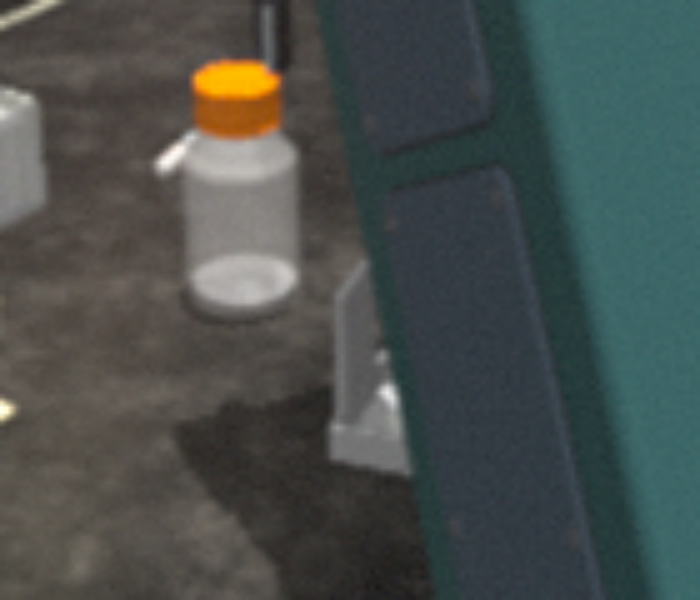

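servo_tool(
  commands=[
    [0,0.01,0.17,0,0,0],
    [0,0.01,0.34,0,0,0],
    [0,0.01,0.45,0,0,0],
    [0,0.01,0.5,0,0,0],
    [0,0.01,0.5,0,0,0],
  ],
)

```text
time: 3.22
position: [0.6144, -0.2445, 0.0818]
eef_rot: [[-0.265, 0.964, -0.0], [0.964, 0.265, 0.0], [0.0, -0.0, -1.0]]
ft_force: [0.1, -0.1, 1.2]
grip_width: 0.999
grip_force: 0.0
```

servo_tool(
  commands=[
    [0,0,0,0,0,0],
    [0,0,0,0,0,0],
    [0,0,0,0,0,0],
    [0,0,0,0,0,0],
    [0,0,0,0,0,0],
  ],
  hand=0,
  squeeze=60,
)

```text
time: 3.85
position: [0.6151, -0.2439, 0.0817]
eef_rot: [[-0.266, 0.964, 0.0], [0.964, 0.266, -0.0], [-0.0, 0.0, -1.0]]
ft_force: [-0.6, 0.8, 1.4]
grip_width: 0.016
grip_force: 48.2
```

servo_tool(
  commands=[
    [0,0,-0.01,0,0,0],
    [0,0,-0.04,0,0,0],
    [0,0,-0.1,0.01,0,0],
    [0,0,-0.2,0.03,0,0],
    [0,0,-0.31,0.05,0,0],
    [0,0,-0.42,0.06,0,0],
    [0,0,-0.5,0.07,0,0],
    [0,0,-0.53,0.07,0,0],
  ],
)

```text
time: 4.85
position: [0.6155, -0.244, 0.1884]
eef_rot: [[-0.266, 0.958, -0.105], [0.964, 0.265, -0.03], [-0.001, -0.109, -0.994]]
ft_force: [1.0, 0.1, -0.4]
grip_width: -0.0
grip_force: 0.0
```

```bash
cat > plan.py <<'E'
from mv import *
ps=32.3; u=np.array([np.cos(np.radians(ps)),np.sin(np.radians(ps)),0]); v=np.array([-u[1],u[0],0])
C=np.array([.5412,.174,0])
def pour(tilt,uu=.015,vv=.014,z=.07):
    lip=C+uu*u+vv*v+[0,0,z]
    O=Ro.from_euler('ZY',[ps,-tilt],degrees=True)
    return pose(lip+O.apply([.12,0,.072]),ps,tilt)
E
python3 - <<'E'
from plan import *
im=snap('scene','s2.png'); snap('top','t2.png')
for t in(-6,0,12,30): print(t,pour(t)[0].round(3))
rows([pour(-6,z=.11)]); print(np.round(read_state()['joint_positions'],1))
t=cv2.imread('pics/t2.png')[130:330,330:490]; s=cv2.imread('pics/s2.png')[120:320,280:440]
cv2.imwrite('pics/c2.png',cv2.resize(np.hstack([t,s]),None,fx=2.5,fy=2.5))
E
```

```text
-6 [0.654 0.262 0.135]
0 [0.648 0.258 0.148]
12 [0.632 0.248 0.171]
30 [0.601 0.229 0.198]
[2.387, 0.863, -0.031, -0.003, -0.02, -0.186]
[-26.8  33.6  22.1  83.2  -4.2  47.9]
```

View pics/c2.png

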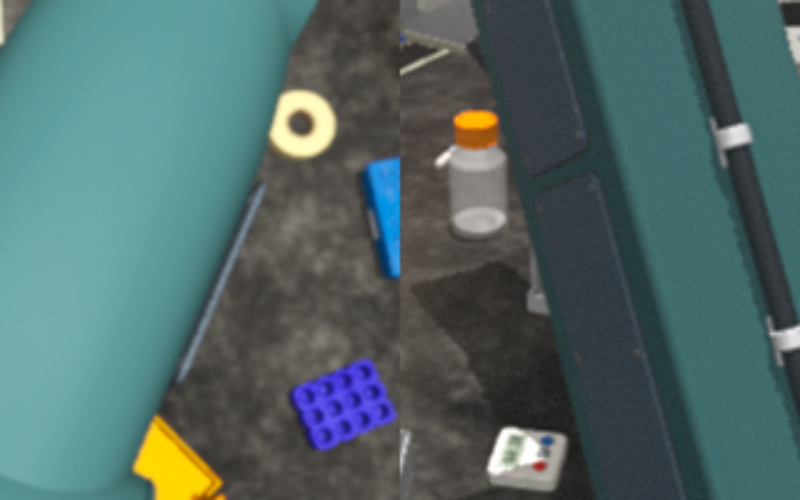

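```bash
python3 - <<'E'
from plan import *
def draw(fn,cam,p,col,im=None):
    im=cv2.imread('pics/'+fn) if im is None else im
    a=np.radians(p[2]); M=np.array([[np.cos(a),-np.sin(a),0],[np.sin(a),np.cos(a),0],[0,0,1]])
    L=[]
    for x in(.057,.063):
        L.append([(x,.025,.0),(x,.025,.092),(x,-.025,.092),(x,-.025,0)])
    L.append([(-.06,-.043,0),(-.06,.043,0),(.06,.043,0),(.06,-.043,0),(-.06,-.043,0)])
    for l in L: 
        q=proj(cam,np.array(l)@M.T+[p[0],p[1],0]); yield (q)
p=[.5568,-.2587,15.8]
out=[]
for fn,cam,x0,y0 in(('top0.png','top',340,185),('scene0.png','scene',305,190),('s1.png','scene',305,190),('s2.png','scene',305,190)):
    im=cv2.imread('pics/'+fn)[y0:y0+85,x0:x0+95]; im=cv2.resize(im,None,fx=4,fy=4,interpolation=cv2.INTER_CUBIC)
    for q in draw(fn,cam,p,0): cv2.polylines(im,[((q-[x0,y0]+.5)*4).astype(np.int32).reshape(-1,1,2)],False,(0,0,255),1)
    out.append(im)
cv2.imwrite('pics/d.png',np.vstack([np.hstack(out[:2]),np.hstack(out[2:])])[:600])
E
```

```text
(no output)
```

View pics/d.png

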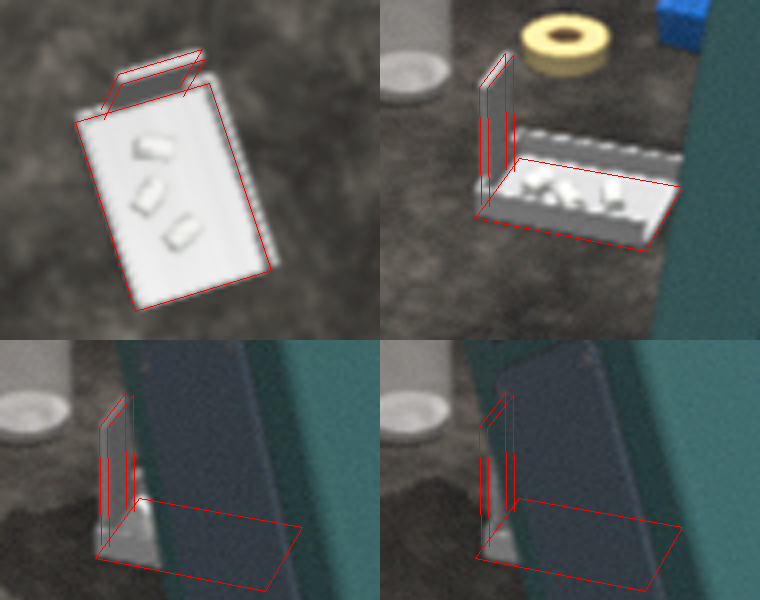

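servo_tool(
  commands=[
    [0.25,0,-0.05,-0.02,0,0],
    [0.5,0,-0.1,-0.04,0,0],
    [0.75,0,-0.1,-0.07,0,0],
    [1,0,-0.1,-0.07,0,0],
    [1,0,-0.1,-0.07,0,0],
  ],
)

```text
time: 5.58
position: [0.5625, -0.0479, 0.2075]
eef_rot: [[-0.269, 0.963, -0.0], [0.963, 0.269, 0.001], [0.001, -0.0, -1.0]]
ft_force: [1.9, -1.2, 0.8]
grip_width: 0.0
grip_force: 0.0
```

```bash
python3 - <<'E'
from plan import *
im=snap('scene','s3.png'); t=snap('top','t3.png'); s=read_state()
print(s['grip_width'],s['grip_force'],s['ft_force'])
R=np.array(s['eef_rot']);p=np.array(s['position'])
for cam,i in(('scene',im),('top',t)):
    q=proj(cam,[p,p+R@[0,0,.025],p+R@[0,.04,0]]);print(cam,q.round().tolist())
a=np.hstack([cv2.resize(im[100:320,180:480,::-1],(400,293)),cv2.resize(t[150:370,200:500,::-1],(400,293))])
cv2.imwrite('pics/c3.png',a)
E
```

```text
0.0004795598210795776 0.0 [ 0.08068545 -1.31799276  0.00543352]
scene [[301.0, 201.0], [301.0, 211.0], [285.0, 198.0]]
top [[293.0, 213.0], [293.0, 216.0], [287.0, 195.0]]
```

View pics/c3.png

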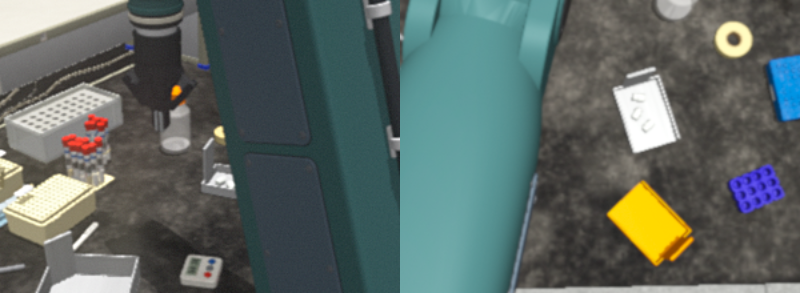

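```bash
python3 - <<'E'
from plan import *
im=cv2.imread('pics/s3.png'); s=read_state();R=np.array(s['eef_rot']);p=np.array(s['position'])
x0,y0=265,140
a=cv2.resize(im[y0:y0+90,x0:x0+80],None,fx=6,fy=6)
for q in proj('scene',[p+R@[0,0,d] for d in(-.048,0,.006,.025)]): cv2.circle(a,tuple(int(k) for k in (q-[x0,y0]+.5)*6),3,(0,0,255),-1)
cv2.imwrite('pics/c4.png',a)
E
```

```text
(no output)
```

View pics/c4.png

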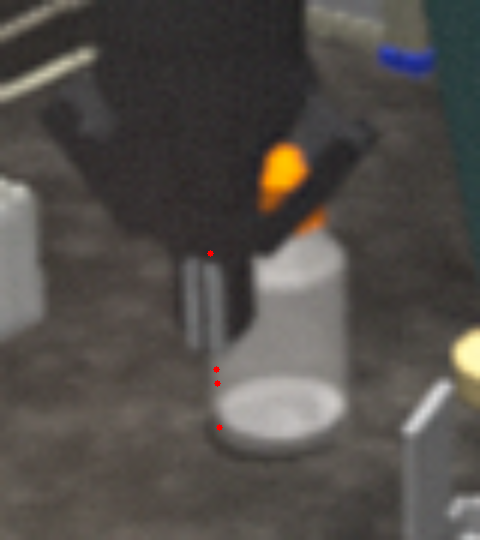

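```bash
sed -i 's/^G=.*/G=np.array([0,0,-.026])  # tips seen 32 mm higher than told/' mv.py; python3 - <<'E'
from plan import *
a=cv2.cvtColor(cv2.imread('pics/top0.png'),cv2.COLOR_BGR2GRAY);b=cv2.cvtColor(cv2.imread('pics/t3.png'),cv2.COLOR_BGR2GRAY)
sl=np.s_[192:268,352:416]
cc,W=cv2.findTransformECC(np.float32(a[sl]),np.float32(b[sl]),np.eye(2,3,dtype=np.float32),cv2.MOTION_EUCLIDEAN,(3,200,1e-7))
print(cc,W.round(3))
# tray points top0 -> t3
pts={'plate':(.06,0,.092),'lip':(-.06,0,.003)}
Y=np.radians(15.8)
for n,l in pts.items():
    w=np.array([.5568+l[0]*np.cos(Y),-.2587+l[0]*np.sin(Y),l[2]]); q=proj('top',[w])[0]
    q2=W@np.r_[q-[352,192],1]+[352,192]; print(n,q,q2,unproj('top',q2,l[2])-w)
E
```

```text
0.9971158316354347 [[ 1.00e+00 -2.00e-03  8.68e-01]
 [ 2.00e-03  1.00e+00  2.78e+00]]
plate [380.00179461 201.2039227 ] [380.84769298 204.05060303] [-6.61347824e-03 -1.66777564e-03  8.32667268e-17]
lip [390.6055407  256.98591363] [391.31903127 259.8576018 ] [-6.93445104e-03 -1.42874759e-03 -1.08420217e-16]
```

```bash
python3 - <<'E'
from plan import *
g=np.array([.6077,-.244,.075])
rows([pose(g+[0,0,.09],15.8),pose(g,15.8)])
E
```

```text
[-0.991, -0.046, 0.341, -0.0, 0.0, -0.004]
[-0.991, -0.046, 0.791, -0.0, 0.0, -0.004]
```

servo_tool(
  commands=[
    [-0.25,-0.01,0,0,0,0],
    [-0.5,-0.02,0,0,0,0],
    [-0.75,-0.03,0.1,0,0,0],
    [-0.99,-0.045,0.2,0,0,0],
    [-0.99,-0.045,0.4,0,0,0],
    [-0.99,-0.045,0.6,0,0,0],
    [-0.99,-0.045,0.75,0,0,0],
    [-0.99,-0.045,0.79,0,0,0],
  ],
  hand=1,
)

```text
time: 6.68
position: [0.6068, -0.2445, 0.0472]
eef_rot: [[-0.265, 0.964, -0.003], [0.964, 0.265, 0.002], [0.002, -0.002, -1.0]]
ft_force: [1.0, -0.3, 0.4]
grip_width: 0.999
grip_force: 0.0
```

servo_tool(
  commands=[
    [0,0,0,0,0,0],
    [0,0,0,0,0,0],
    [0,0,0,0,0,0],
    [0,0,0,0,0,0],
    [0,0,0,0,0,0],
    [0,0,0,0,0,0],
  ],
  hand=0,
  squeeze=60,
)

```text
time: 7.42
position: [0.6084, -0.2439, 0.0501]
eef_rot: [[-0.266, 0.964, 0.001], [0.964, 0.266, -0.001], [-0.001, 0.001, -1.0]]
ft_force: [-0.0, 0.8, 6.4]
grip_width: 0.062
grip_force: 59.5
```

servo_tool(
  commands=[
    [0,0,-0.02,0,0,0],
    [0,0,-0.06,0.01,0,0],
    [0,0,-0.12,0.03,0,0],
    [0,0,-0.2,0.05,0,0],
    [0,0,-0.3,0.07,0,0],
    [0,0,-0.4,0.08,0,0],
    [0,0,-0.48,0.08,0,0],
    [0,0,-0.52,0.08,0,0],
  ],
)

```text
time: 8.43
position: [0.6083, -0.2439, 0.1544]
eef_rot: [[-0.266, 0.956, -0.12], [0.964, 0.264, -0.034], [-0.001, -0.125, -0.992]]
ft_force: [-0.6, -0.5, -1.1]
grip_width: 0.059
grip_force: 58.5
```

```bash
python3 - <<'E'
from plan import *
for z in (.11,.07): print(pour(-7,z=z)[0].round(3)); rows([pour(-7,z=z)])
s=read_state();print(s['grip_width'],s['grip_force'],np.round(s['joint_positions'],1))
E
```

```text
[0.652 0.26  0.141]
[2.373, 0.883, -0.045, -0.002, -0.023, -0.186]
[0.652 0.26  0.101]
[2.373, 0.908, 0.153, -0.002, -0.023, -0.186]
0.05909450205379496 58.50804805755615 [-26.8  33.9  17.4  78.8  -4.9  48. ]
```

servo_tool(
  commands=[
    [0.02,0,-0.02,0,0,0],
    [0.07,0.02,-0.05,0,0,0],
    [0.16,0.05,-0.1,0,0,0],
    [0.29,0.1,-0.15,0,0,0],
    [0.44,0.15,-0.19,0,0,0],
    [0.61,0.21,-0.21,0,0,0],
    [0.78,0.28,-0.22,0,0,0],
    [0.95,0.34,-0.22,0,0,0],
  ],
)

```text
time: 9.43
position: [0.6277, -0.0387, 0.1891]
eef_rot: [[-0.267, 0.956, -0.12], [0.964, 0.265, -0.033], [-0.0, -0.125, -0.992]]
ft_force: [0.2, -0.7, -2.5]
grip_width: 0.059
grip_force: 58.5
```

servo_tool(
  commands=[
    [0.17,0.06,0,0,0,0],
    [0.33,0.12,0,0,0,0],
    [0.48,0.18,0,0,0,0],
    [0.62,0.23,0,0,0,0],
    [0.75,0.28,0,0,0,0],
    [0.86,0.32,0,0,0,-0.01],
    [0.94,0.35,0,0,0,-0.03],
    [1,0.37,0,0,0,-0.05],
  ],
)

```text
time: 10.42
position: [0.6452, 0.172, 0.1793]
eef_rot: [[-0.343, 0.932, -0.121], [0.939, 0.341, -0.034], [0.01, -0.125, -0.992]]
ft_force: [-0.5, -0.6, -2.0]
grip_width: 0.062
grip_force: 58.5
```

```bash
python3 - <<'E'
from plan import *
for z in (.11,.07): rows([pour(-7,z=z)])
s=read_state();print(s['position'],s['grip_width'],s['grip_force'],np.round(s['joint_positions'],1))
E
```

```text
[0.402, 0.206, 0.171, -0.001, -0.023, -0.134]
[0.4, 0.231, 0.369, -0.001, -0.023, -0.134]
[0.64519685 0.17203173 0.17930449] 0.06174107122476334 58.51188540458679 [ 8.3 36.3 25.8 86.6 -0.9 78.3]
```

servo_tool(
  commands=[
    [0.06,0.03,0.02,0,0,-0.02],
    [0.14,0.07,0.05,0,0,-0.04],
    [0.22,0.11,0.09,0,-0.01,-0.07],
    [0.29,0.15,0.12,0,-0.015,-0.1],
    [0.35,0.18,0.15,0,-0.02,-0.12],
    [0.39,0.2,0.17,0,-0.023,-0.134],
    [0.4,0.206,0.17,0,-0.023,-0.134],
    [0.4,0.206,0.17,0,-0.023,-0.134],
  ],
)

```text
time: 11.42
position: [0.6525, 0.2589, 0.1414]
eef_rot: [[-0.531, 0.841, -0.105], [0.847, 0.527, -0.066], [-0.0, -0.124, -0.992]]
ft_force: [-1.0, -0.1, -1.1]
grip_width: 0.059
grip_force: 58.5
```

```bash
python3 - <<'E'
from plan import *
im=snap('scene','s5.png'); s=read_state()
R=Ro.from_matrix(s['eef_rot']);p=np.array(s['position']); O=R*Ro.from_matrix(np.array([[0,1,0],[1,0,0],[0,0,-1.]]))
o=p+R.apply(G)-O.apply([.06,0,.075])
x0,y0=170,180; a=cv2.resize(im[y0:y0+185,x0:x0+180,::-1],None,fx=3.2,fy=3.2)
for L in([(-.06,-.043,0),(-.06,.043,0),(.06,.043,0),(.06,-.043,0),(-.06,-.043,0)],[(.06,.025,0),(.06,.025,.092),(.06,-.025,.092),(.06,-.025,0)]):
    q=proj('scene',O.apply(L)+o); cv2.polylines(a,[((q-[x0,y0]+.5)*3.2).astype(np.int32).reshape(-1,1,2)],False,(0,0,255),1)
cv2.imwrite('pics/c5.png',a)
print(p,pour(-7,z=.11)[0])
for t in(0,8,14,20,26,32): rows([pour(t,z=.075)])
E
```

```text
[0.65249483 0.25875121 0.14150519] [0.65181189 0.26048885 0.1410328 ]
[0.009, -0.009, 0.104, -0.079, -0.0, -0.002]
[0.009, -0.057, 0.028, -0.168, 0.0, -0.002]
[0.009, -0.099, -0.024, -0.234, 0.0, -0.002]
[0.009, -0.147, -0.071, -0.301, 0.0, -0.002]
[0.009, -0.199, -0.114, -0.368, 0.0, -0.002]
[0.008, -0.255, -0.15, -0.434, 0.001, -0.002]
```

View pics/c5.png

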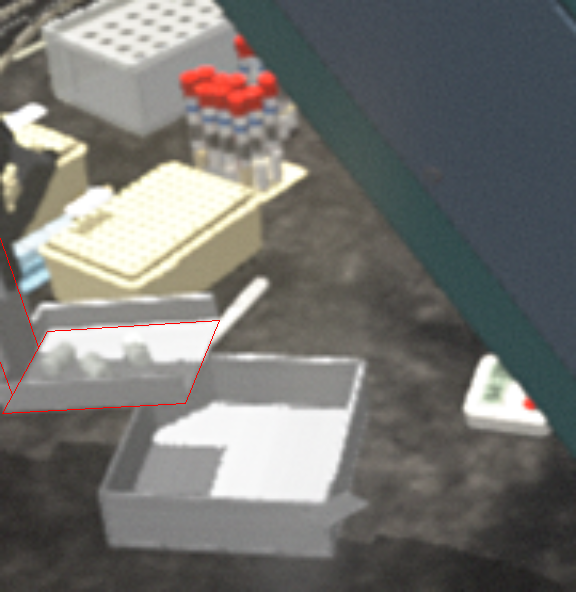

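servo_tool(
  commands=[
    [0.01,0,0.03,-0.02,0,0],
    [0.01,0,0.07,-0.05,0,0],
    [0.01,-0.01,0.1,-0.08,0,0],
    [0.01,-0.03,0.07,-0.12,0,0],
    [0.01,-0.057,0.03,-0.165,0,0],
    [0.01,-0.08,0,-0.2,0,0],
    [0.01,-0.1,-0.024,-0.234,0,0],
    [0.01,-0.1,-0.024,-0.234,0,0],
  ],
)

```text
time: 12.48
position: [0.6344, 0.2497, 0.1494]
eef_rot: [[-0.531, 0.822, 0.205], [0.847, 0.515, 0.128], [-0.0, 0.242, -0.97]]
ft_force: [-0.1, 0.6, -1.5]
grip_width: 0.058
grip_force: 58.7
```

```bash
python3 - <<'E'
from plan import *
for t in(17,20,24,30,36): rows([pour(t,z=.075)])
E
```

```text
[-0.001, -0.009, -0.026, -0.034, 0.001, -0.002]
[-0.001, -0.023, -0.056, -0.067, 0.001, -0.002]
[-0.001, -0.045, -0.096, -0.111, 0.001, -0.002]
[-0.001, -0.082, -0.151, -0.178, 0.001, -0.002]
[-0.002, -0.126, -0.203, -0.245, 0.001, -0.002]
```

servo_tool(
  commands=[
    [0,-0.01,-0.026,-0.035,0,0],
    [0,-0.015,-0.04,-0.05,0,0],
    [0,-0.023,-0.056,-0.067,0,0],
    [0,-0.035,-0.075,-0.09,0,0],
    [0,-0.045,-0.096,-0.11,0,0],
    [0,-0.06,-0.12,-0.14,0,0],
    [0,-0.08,-0.15,-0.18,0,0],
    [0,-0.08,-0.15,-0.18,0,0],
  ],
)

```text
time: 13.48
position: [0.615, 0.238, 0.1735]
eef_rot: [[-0.531, 0.733, 0.424], [0.847, 0.46, 0.266], [0.0, 0.501, -0.865]]
ft_force: [-0.4, 0.5, -1.6]
grip_width: 0.063
grip_force: 58.8
```

```bash
python3 - <<'E'
from plan import *
im=snap('scene','s6.png')
x0,y0=150,200; cv2.imwrite('pics/c6.png',cv2.resize(im[y0:y0+185,x0:x0+200,::-1],None,fx=3,fy=3))
for t in(36,42): rows([pour(t,z=.075)])
for d in boxes_of('scene','bar0'): print(d)
E
```

```text
[-0.003, -0.03, -0.07, -0.066, 0.001, -0.002]
[-0.003, -0.064, -0.128, -0.133, 0.001, -0.002]
{'position': [0.5161, 0.187, 0.0215], 'score': 0.49}
{'position': [0.4949, 0.175, 0.0281], 'score': 0.43}
```

View pics/c6.png

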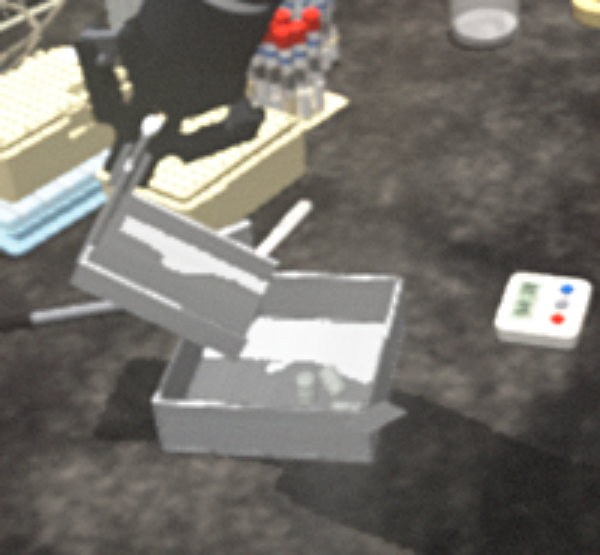

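servo_tool(
  commands=[
    [0,-0.03,-0.07,-0.066,0,0],
    [0,-0.064,-0.13,-0.133,0,0],
    [0,-0.064,-0.13,-0.133,0,0],
    [0,-0.064,-0.13,-0.133,0,0],
  ],
)

```text
time: 14.08
position: [0.5965, 0.2258, 0.1903]
eef_rot: [[-0.532, 0.629, 0.568], [0.847, 0.395, 0.356], [-0.0, 0.67, -0.742]]
ft_force: [-0.1, -0.6, -1.1]
grip_width: 0.06
grip_force: 59.1
```

```bash
python3 - <<'E'
from plan import *
a=pour(20,z=.14); b=pour(0,z=.15); rows([a,b]); print(b[0])
E
```

```text
[-0.001, 0.254, 0.0, 0.245, 0.001, -0.002]
[-0.0, 0.244, 0.182, 0.467, 0.001, -0.002]
[0.64782941 0.25797123 0.196     ]
```

servo_tool(
  commands=[
    [0,0.1,-0.05,0.05,0,0],
    [0,0.2,-0.05,0.15,0,0],
    [0,0.254,0,0.245,0,0],
    [0,0.25,0.09,0.36,0,0],
    [0,0.244,0.18,0.467,0,0],
    [0,0.244,0.18,0.467,0,0],
  ],
)

```text
time: 14.82
position: [0.648, 0.2592, 0.1937]
eef_rot: [[-0.533, 0.846, -0.004], [0.846, 0.533, -0.002], [0.0, -0.004, -1.0]]
ft_force: [0.2, -1.4, -1.4]
grip_width: 0.061
grip_force: 59.3
```

```bash
python3 - <<'E'
from plan import *
g=np.array([.6077,-.244,.075])
rows([pose(g+[0,0,.1],15.8)])
E
```

```text
[-2.021, -1.511, 0.23, -0.003, 0.0, 0.182]
```

servo_tool(
  commands=[
    [-0.1,-0.07,0,0,0,0],
    [-0.25,-0.19,0,0,0,0],
    [-0.43,-0.32,0,0,0,0],
    [-0.62,-0.46,0,0,0,0],
    [-0.81,-0.61,0,0,0,0],
    [-1,-0.75,0,0,0,0],
  ],
)

```text
time: 15.58
position: [0.6258, 0.0065, 0.1965]
eef_rot: [[-0.532, 0.847, 0.003], [0.847, 0.532, 0.0], [-0.001, 0.002, -1.0]]
ft_force: [0.0, -0.8, -1.2]
grip_width: 0.064
grip_force: 59.4
```

servo_tool(
  commands=[
    [-0.19,-0.14,0,0,0,0],
    [-0.38,-0.28,0,0,0,0.03],
    [-0.57,-0.42,0,0,0,0.06],
    [-0.75,-0.55,0.05,0,0,0.1],
    [-0.89,-0.66,0.12,0,0,0.14],
    [-0.98,-0.74,0.19,0,0,0.17],
    [-1,-0.75,0.22,0,0,0.182],
    [-1,-0.75,0.22,0,0,0.182],
  ],
)

```text
time: 16.58
position: [0.6051, -0.24, 0.1512]
eef_rot: [[-0.272, 0.962, 0.001], [0.962, 0.272, 0.001], [0.001, 0.001, -1.0]]
ft_force: [0.3, 0.1, -1.6]
grip_width: 0.056
grip_force: 59.3
```

```bash
python3 - <<'E'
from plan import *
g=np.array([.6077,-.244,.075])
rows([pose(g,15.8)])
E
```

```text
[-0.023, 0.006, 0.511, 0.001, -0.001, -0.0]
```

servo_tool(
  commands=[
    [-0.01,0,0.15,0,0,0],
    [-0.02,0,0.3,0,0,0],
    [-0.02,0,0.42,0,0,0],
    [-0.02,0,0.47,0,0,0],
    [-0.02,0,0.495,0,0,0],
    [-0.02,0,0.5,0,0,0],
    [-0.02,0,0.505,0,0,0],
    [-0.02,0,0.505,0,0,0],
  ],
)

```text
time: 17.58
position: [0.6065, -0.2444, 0.0507]
eef_rot: [[-0.271, 0.962, 0.002], [0.962, 0.271, 0.001], [0.0, 0.002, -1.0]]
ft_force: [-0.6, 0.0, -1.1]
grip_width: 0.061
grip_force: 59.3
```

servo_tool(
  commands=[
    [0,0,0.005,0,0,0],
    [0,0,0.01,0,0,0],
    [0,0,0.01,0,0,0],
  ],
)

```text
time: 17.95
position: [0.6068, -0.2444, 0.05]
eef_rot: [[-0.272, 0.962, 0.003], [0.962, 0.272, -0.0], [-0.001, 0.003, -1.0]]
ft_force: [-5.0, 3.4, 17.8]
grip_width: 0.06
grip_force: 62.4
```

servo_tool(
  commands=[
    [0,0,-0.006,0,0,0],
    [0,0,-0.006,0,0,0],
  ],
)

```text
time: 18.2
position: [0.6066, -0.2444, 0.0501]
eef_rot: [[-0.271, 0.962, 0.002], [0.962, 0.271, 0.0], [-0.0, 0.002, -1.0]]
ft_force: [-0.8, 0.6, 7.5]
grip_width: 0.059
grip_force: 60.8
```

servo_tool(
  commands=[
    [0,0,0,0,0,0],
    [0,0,0,0,0,0],
    [0,0,0,0,0,0],
    [0,0,0,0,0,0],
    [0,0,-0.2,0,0,0],
    [0,0,-0.45,0,0,0],
    [0,0,-0.7,0,0,0],
    [0,0,-0.8,0,0,0],
  ],
  hand=1,
)

```text
time: 19.2
position: [0.6068, -0.2448, 0.2126]
eef_rot: [[-0.271, 0.962, 0.004], [0.962, 0.271, -0.001], [-0.002, 0.004, -1.0]]
ft_force: [0.2, 0.3, -1.0]
grip_width: 1.003
grip_force: 0.0
```

```bash
python3 - <<'E'
from plan import *
tg=np.array([.5412,.174,0])+Ro.from_euler('z',-12.7,degrees=True).apply([.078,0,.075])
print(tg); rows([pose(tg+[0,0,.1],-12.7)])
print(read_state()['joint_positions'])
im=snap('scene','s7.png')
for c in('scene',):
    for d in boxes_of(c,'bar0'): print(c,np.round(d['position'],3),round(d['score'],2))
E
```

```text
[0.61729169 0.156852   0.075     ]
[1.919, 0.594, 0.317, 0.003, 0.001, 0.316]
[-29.133127    28.21921586  16.59145372  78.12342916   0.0788177
  45.1149175 ]
scene [0.516 0.186 0.017] 0.62
```

```bash
python3 - <<'E'
from plan import *
im=snap('top','t7.png')
for d in boxes_of('top','bar0'): print(np.round(d['position'],3),round(d['score'],2))
a=cv2.imread('pics/top0.png',0);b=cv2.imread('pics/t7.png',0)
sl=np.s_[195:295,150:245]
cc,W=cv2.findTransformECC(np.float32(a[sl]),np.float32(b[sl]),np.eye(2,3,dtype=np.float32),cv2.MOTION_EUCLIDEAN,(3,200,1e-7))
print(cc,W.round(3).tolist())
# bars: strong differences inside tote
d=cv2.absdiff(a,b)[sl]; n,l,st,ce=cv2.connectedComponentsWithStats((d>18).astype(np.uint8))
for i in range(1,n):
    if st[i,4]>6: print(st[i,4],(ce[i]+[150,195]).round(1),unproj('top',ce[i]+[150,195],.01).round(3))
sub=b[255:282,180:225]; print('\n'.join(' '.join('%3d'%v for v in r[::1]) for r in sub[::2]))
E
```

```text
[0.501 0.143 0.014] 0.48
[0.511 0.177 0.024] 0.35
0.8720635027172964 [[1.0, -0.003000000026077032, 0.9959999918937683], [0.003000000026077032, 1.0, -0.9580000042915344]]
52 [221.  196.4] [0.651 0.13  0.01 ]
101 [203.4 201.7] [0.639 0.172 0.01 ]
124 [171.5 222.4] [0.589 0.246 0.01 ]
2700 [203.  237.4] [0.552 0.171 0.01 ]
2173 [180.5 276.5] [0.46  0.221 0.01 ]
7 [162.7 260.6] [0.498 0.264 0.01 ]
35 [229.1 284. ] [0.44  0.107 0.01 ]
11 [243.3 291.5] [0.422 0.074 0.01 ]
103 141 179 210 230 240 245 246 246 247 247 247 247 246 245 244 232 203 179 168 183 207 236 246 247 247 248 248 249 249 249 249 250 250 248 247 249 251 252 252 252 251 251 252 252
 74  72  73  79 105 143 180 211 231 240 243 244 245 245 245 245 244 241 238 240 244 246 247 247 248 249 249 249 249 250 249 248 248 251 253 244 234 241 248 251 252 252 252 252 250
 83  82  79  77  75  73  73  80 104 142 177 209 228 239 245 247 247 247 247 247 247 248 249 249 249 249 250 250 250 250 247 237 241 254 255 255 251 236 233 245 251 248 239 234 230
 88  85  86  85  83  81  79  76  73  72  72  78 104 143 179 210 230 239 245 248 248 249 2
[... 1190 characters left out ...]
 107 107 106 105 105 103 103 101 100 100  99  97  97  95  95  93  92  91  90  89  88  87  86  84  83  82  80  77  75  72  69  69  68  72  78  83  87  88  90  91
112 111 110 110 109 108 108 108 108 108 106 105 106 104 103 102 101 100  99  99  98  96  95  93  93  92  90  90  88  88  87  85  84  84  80  78  76  73  72  67  67  66  70  76  83
113 113 112 113 111 111 110 110 109 109 109 108 107 107 107 106 105 104 103 103 101 100  99  98  96  96  94  94  94  92  90  89  88  86  86  85  83  82  79  78  74  71  69  67  67
114 115 115 113 114 113 111 112 111 111 110 109 109 109 108 109 107 106 105 106 105 104 103 102 101  99  99  97  97  95  95  93  92  90  90  89  88  86  84  84  82  79  76  74  72
```

```bash
python3 - <<'E'
from plan import *
a=cv2.imread('pics/top0.png',0);b=cv2.imread('pics/t7.png',0)
sl=np.s_[194:250,155:250]
for m in(cv2.MOTION_TRANSLATION,cv2.MOTION_EUCLIDEAN):
    g=lambda i:np.float32(cv2.Laplacian(cv2.GaussianBlur(i,(0,0),1),cv2.CV_32F))[sl]
    cc,W=cv2.findTransformECC(g(a),g(b),np.eye(2,3,dtype=np.float32),m,(3,300,1e-7)); print(cc,W.round(3).tolist())
a=cv2.imread('pics/scene0.png',0);b=cv2.imread('pics/s7.png',0)
sl=np.s_[270:355,200:290]
cc,W=cv2.findTransformECC(g(a),g(b),np.eye(2,3,dtype=np.float32),cv2.MOTION_TRANSLATION,(3,300,1e-7)); print(cc,W.round(3).tolist())
for q in((251.7,327.3),(261,326)): print(unproj('scene',q,.01).round(3))
print(proj('scene',[[.501,.143,.01]]))
n=cv2.imread('pics/s7.png',0)[318:340,240:285]; print('\n'.join(' '.join('%3d'%v for v in r) for r in n[::2]))
E
```

```text
0.9818647711238718 [[1.0, 0.0, -0.035999998450279236], [0.0, 1.0, -0.023000000044703484]]
0.9818749035830642 [[1.0, -0.0, -0.017000000923871994], [0.0, 1.0, -0.02500000037252903]]
0.9721037173475532 [[1.0, 0.0, -0.012000000104308128], [0.0, 1.0, 0.009999999776482582]]
[0.526 0.172 0.01 ]
[0.513 0.157 0.01 ]
[[269.63607423 324.53135869]]
235 234 235 235 235 234 233 232 232 233 231 232 234 233 232 229 227 228 228 228 226 226 226 224 224 224 222 226 224 226 227 226 226 227 223 219 223 161 100  92  97  94 103  94  90
234 234 236 236 233 233 232 234 232 229 232 232 232 233 231 228 228 228 228 226 227 228 225 223 226 226 223 224 226 229 230 229 231 231 232 224 189 132  97  95  95  96  89  81  86
234 234 234 234 233 232 231 233 232 232 232 231 232 231 229 226 227 226 228 227 229 225 225 226 226 223 225 232 250 253 252 252 253 253 250 236 168 102  98  92  97  99  90  84  87
235 235 235 233 233 231 231 231 234 243 250 253 254 250 241 231 229 228 228 228 226 225 226 224 223 225 225 222 235 244 245 246 248 249 241 203 132  96  95  94  98 103  97  96  97
234 234 236 233 232 232 233 231 232 250 2
[... 518 characters left out ...]
 232 233 235 232 182 156 154 154 146 128 146 211 228 226 226 225 226 224 225 224 222 225 223 221 225 225 226 218 179 118  89  88  90  95  92  84  77  77  82  80
237 234 234 234 234 233 232 234 232 190 146 137 137 134 130 162 216 225 226 225 226 226 225 226 225 226 225 224 223 223 221 216 213 158 127 153 189 206 213 184 139 109  86  75  78
156 163 167 171 169 173 181 189 193 212 214 212 216 221 234 239 235 230 226 224 227 227 221 219 218 223 228 238 240 231 210 211 198 199 211 215 215 211 215 213 217 215 206 189 147
109 111 111 109 113 111 111 113 110 113 114 112 115 112 111 115 109 113 114 115 120 121 121 122 124 126 136 166 182 202 208 211 214 214 211 208 209 211 212 220 218 215 209 171 128
```

servo_tool(
  commands=[
    [0.15,0.05,0,0,0,0],
    [0.4,0.12,0,0,0,0],
    [0.65,0.2,0,0,0,0.05],
    [0.85,0.26,0,0,0,0.1],
    [1,0.3,0,0,0,0.15],
  ],
)

```text
time: 20.02
position: [0.6088, -0.0337, 0.2081]
eef_rot: [[-0.038, 0.999, -0.001], [0.999, 0.038, 0.001], [0.001, -0.001, -1.0]]
ft_force: [0.1, -0.3, -0.3]
grip_width: 1.002
grip_force: 0.0
```

```bash
cat >> plan.py <<'E'
tg=C+Ro.from_euler('z',-12.7,degrees=True).apply([.078,0,.075])
E
python3 - <<'E'
from plan import *
rows([pose(tg+[0,0,.1],-12.7)])
im=snap('top','t8.png')
for l in('bar0','tray'):
    for d in boxes_of('top',l): print(l,np.round(d['position'],3),round(d['score'],2))
b=cv2.imread('pics/t8.png',0)
# rectify tray floor (moved pose) and look for bars
Y=np.radians(15.8);c=np.array([.550,-.2603])
for fn,c in(('t8.png',[.550,-.2603]),('top0.png',[.5568,-.2587])):
    b=cv2.imread('pics/'+fn,0); o=[]
    for x in np.arange(.045,-.058,-.008):
        o.append([b[int(round(q[1])),int(round(q[0]))] for q in proj('top',[[c[0]+x*np.cos(Y)-y*np.sin(Y),c[1]+x*np.sin(Y)+y*np.cos(Y),.003] for y in np.arange(.034,-.03,-.008)])])
    print(np.array(o))
E
```

```text
[0.95, 0.079, 0.297, -0.001, -0.001, 0.165]
bar0 [0.756 0.256 0.011] 0.59
tray [ 0.354 -0.262  0.006] 0.97
tray [ 0.551 -0.258  0.005] 0.7
[[251 248 250 250 250 253 252 250]
 [252 249 251 250 249 254 252 251]
 [252 250 251 251 250 254 252 251]
 [253 251 251 251 250 255 253 251]
 [253 252 252 252 251 255 254 251]
 [254 253 252 252 252 255 254 252]
 [255 254 253 253 253 255 255 253]
 [255 255 254 254 254 255 255 253]
 [255 255 255 255 255 255 255 254]
 [255 255 255 255 255 255 255 254]
 [255 255 255 255 255 255 255 254]
 [255 255 255 255 255 255 255 255]
 [255 255 255 255 255 255 255 255]]
[[229 226 228 227 227 232 229 228]
 [229 227 227 196 228 227 229 228]
 [230 227 221 182 231 239 230 229]
 [231 228 228 229 221 223 231 230]
 [231 229 227 214 229 234 232 231]
 [232 229 221 242 222 234 233 231]
 [233 225 210 206 230 235 233 231]
 [235 234 229 232 231 231 234 231]
 [235 235 233 224 234 238 235 232]
 [236 236 233 197 230 216 235 232]
 [236 237 234 221 231 237 237 233]
 [237 237 234 234 235 238 237 234]
 [238 239 236 235 236 238 238 235]]
```

servo_tool(
  commands=[
    [0.25,0.02,0,0,0,0.05],
    [0.5,0.04,0.1,0,0,0.1],
    [0.75,0.06,0.2,0,0,0.14],
    [0.92,0.08,0.29,0,0,0.165],
    [0.95,0.08,0.3,0,0,0.165],
    [0.95,0.08,0.3,0,0,0.165],
  ],
)

```text
time: 20.92
position: [0.6181, 0.1541, 0.1494]
eef_rot: [[0.217, 0.976, 0.0], [0.976, -0.217, 0.001], [0.001, 0.0, -1.0]]
ft_force: [-1.0, -0.2, 0.1]
grip_width: 1.001
grip_force: 0.0
```

```bash
python3 - <<'E'
from plan import *
rows([pose(tg,-12.7)])
E
```

```text
[0.012, -0.007, 0.502, 0.0, -0.0, 0.002]
```

servo_tool(
  commands=[
    [0.01,-0.005,0.15,0,0,0],
    [0.01,-0.005,0.3,0,0,0],
    [0.01,-0.005,0.42,0,0,0],
    [0.01,-0.005,0.48,0,0,0],
    [0.01,-0.005,0.49,0,0,0],
    [0.01,-0.005,0.49,0,0,0],
  ],
)

```text
time: 21.68
position: [0.6183, 0.1568, 0.0528]
eef_rot: [[0.218, 0.976, 0.002], [0.976, -0.218, 0.001], [0.001, 0.002, -1.0]]
ft_force: [0.3, -0.8, 0.7]
grip_width: 1.0
grip_force: 0.0
```

servo_tool(
  commands=[
    [0,0,0,0,0,0],
    [0,0,0,0,0,0],
    [0,0,0,0,0,0],
    [0,0,0,0,0,0],
    [0,0,0,0,0,0],
    [0,0,0,0,0,0],
  ],
  hand=0,
  squeeze=90,
)

```text
time: 22.42
position: [0.6179, 0.1572, 0.0521]
eef_rot: [[0.218, 0.976, 0.002], [0.976, -0.218, 0.001], [0.001, 0.001, -1.0]]
ft_force: [-1.2, 0.3, 5.2]
grip_width: 0.054
grip_force: 88.5
```

Gripped. Lift, then tilt.

servo_tool(
  commands=[
    [0,0,-0.02,0,0,0],
    [0,0,-0.08,0,0,0],
    [0,0,-0.18,0,0,0],
    [0,0,-0.3,0,0,0],
    [0,0,-0.45,0,0,0],
    [0,0,-0.6,0,0,0],
    [0,0,-0.75,0,0,0],
    [0,0,-0.8,0,0,0],
  ],
)

```text
time: 23.42
position: [0.6181, 0.1571, 0.214]
eef_rot: [[0.218, 0.976, 0.004], [0.976, -0.218, 0.001], [0.002, 0.003, -1.0]]
ft_force: [0.4, 0.7, -1.7]
grip_width: 0.054
grip_force: 87.9
```

```bash
python3 - <<'E'
from plan import *
g=tg+[0,0,.21]
for t in(0,12,24,35): rows([pose(g,-12.7,t)])
print(np.round(read_state()['joint_positions'],1),read_state()['ft_force'])
E
```

```text
[-0.001, -0.003, -0.225, 0.002, -0.001, 0.001]
[-0.001, 0.024, -0.228, -0.131, -0.001, 0.001]
[-0.001, 0.05, -0.236, -0.264, -0.002, 0.001]
[-0.002, 0.072, -0.248, -0.387, -0.002, 0.001]
[  6.9  26.4  13.8  77.1   0.  109.5] [ 0.36916856  0.68825932 -1.71488866]
```

servo_tool(
  commands=[
    [0,0,-0.06,0,0,0],
    [0,0,-0.14,-0.03,0,0],
    [0,0.01,-0.2,-0.07,0,0],
    [0,0.02,-0.226,-0.11,0,0],
    [0,0.024,-0.228,-0.14,0,0],
    [0,0.03,-0.23,-0.17,0,0],
    [0,0.035,-0.232,-0.2,0,0],
    [0,0.04,-0.235,-0.22,0,0],
  ],
)

```text
time: 24.42
position: [0.6245, 0.1554, 0.2594]
eef_rot: [[0.218, 0.917, 0.334], [0.976, -0.205, -0.073], [0.001, 0.342, -0.94]]
ft_force: [0.3, 0.4, -1.5]
grip_width: 0.053
grip_force: 88.0
```

servo_tool(
  commands=[
    [0,0.005,0,-0.03,0,0],
    [0,0.01,0,-0.06,0,0],
    [0,0.015,0,-0.09,0,0],
    [0,0.02,0,-0.12,0,0],
    [0,0.025,0,-0.15,0,0],
    [0,0.03,0,-0.17,0,0],
    [0,0.03,0,-0.17,0,0],
    [0,0.03,0,-0.17,0,0],
  ],
)

```text
time: 25.42
position: [0.6306, 0.154, 0.2612]
eef_rot: [[0.218, 0.798, 0.562], [0.976, -0.179, -0.125], [0.001, 0.576, -0.818]]
ft_force: [0.9, -0.2, -1.2]
grip_width: 0.048
grip_force: 88.1
```

```bash
python3 - <<'E'
from plan import *
im=snap('scene','s9.png'); s=read_state(); print(s['time'],s['grip_force'],s['grip_width'],s['ft_force'])
R=Ro.from_matrix(s['eef_rot']);p=np.array(s['position']); O=R*Ro.from_matrix(np.array([[0,1,0],[1,0,0],[0,0,-1.]]))
o=p+R.apply(G)-O.apply([.078,0,.078]); dc=o+O.apply([-.099,0,.003])
print('tilt',np.degrees(np.arccos(O.as_matrix()[2,2])),'drain',dc.round(3),proj('scene',[dc]),proj('top',[dc]))
for c in('scene','top'):
    if c=='top': snap('top','t9.png')
    for l in('bar0','drain_corner','tray'):
        for d in boxes_of(c,l): print(c,l,np.round(d['position'],3),round(d['score'],2),proj(c,d['position']).round())
for cam,fn in(('scene','s9'),('top','t9')):
    q=proj(cam,[dc])[0].astype(int); b=cv2.imread('pics/%s.png'%fn,0)[q[1]-26:q[1]+14,q[0]-26:q[0]+22]
    print(cam,q); print('\n'.join(' '.join('%3d'%v for v in r) for r in b[::2]))
E
```

```text
25.475 88.05859208106995 0.056043917577728475 [ 0.30976333 -0.69518925 -1.71431899]
tilt 35.15880275295988 drain [0.517 0.18  0.119] [[247.04281141 289.65466054]] [[187.53534686 244.64081374]]
scene bar0 [0.528 0.171 0.141] 0.64 [[245. 277.]]
scene bar0 [0.547 0.137 0.157] 0.6 [[249. 259.]]
scene drain_corner [0.592 0.163 0.185] 0.93 [[223. 247.]]
scene tray [ 0.352 -0.274  0.008] 0.7 [[424. 260.]]
scene tray [ 0.563 -0.257  0.011] 0.66 [[352. 236.]]
top bar0 [0.55  0.133 0.159] 0.52 [[206. 226.]]
top bar0 [0.51  0.174 0.141] 0.37 [[188. 246.]]
top drain_corner [0.58  0.142 0.173] 0.78 [[200. 210.]]
top tray [ 0.553 -0.258  0.004] 0.73 [[383. 235.]]
top tray [ 0.351 -0.263  0.005] 0.66 [[388. 320.]]
scene [247 289]
155 157 158 158 157 156 154 153 154 154 156 156 155 156 156 153 158 155 151 160 174 201 236 243 242 235 204 181 181 179 160 150 152 152 157 177 229 236 162  85  76  82  86  90  93  93  89  89
156 157 156 155 155 157 153 153 151 153 156 156 156 153 155 156 157 156 157 157 153 154 188 229 242 244 244 243 245 243 237 238 234 194 165 194 254 199 100  64  77  82  80  87  88  85
[... 6618 characters left out ...]
 114 105 104 105 107 107 114 121 126 124 109  89  69  61  60  62  66  67  63  59  59  59  59  59  59  57  54  50  46  45  45
 74  69  69  73  71  71  68  64  62  60  58  75 112 134 140 133 133 133 125 116 114 120 128 126 108  86  66  55  53  53  53  52  52  52  55  57  59  56  53  53  55  56  56  52  51  48  47  47
 63  65  68  69  68  65  63  61  59  55  56  88 133 147 149 150 149 147 146 146 144 140 144 143 141 129 112  82  57  51  48  48  48  51  53  56  54  50  44  45  47  50  55  58  56  53  50  57
 61  60  60  59  58  57  58  59  57  57  61  96 136 148 150 149 149 149 148 148 148 148 148 149 150 149 142 101  61  53  52  51  48  46  48  49  48  45  44  45  49  52  56  62  62  62  71  74
```

servo_tool(
  commands=[
    [0,0,0,0,0,0],
    [0,0,0,0,0,0],
    [0,0,0,0,0,0],
    [0,0,0,0,0,0],
    [0,0,0,0,0,0],
    [0,0,0,0,0,0],
    [0,0,0,0,0,0],
    [0,0,0,0,0,0],
  ],
)

```text
time: 26.82
position: [0.6308, 0.154, 0.2609]
eef_rot: [[0.218, 0.798, 0.562], [0.976, -0.179, -0.125], [0.001, 0.576, -0.818]]
ft_force: [0.7, -1.1, -1.5]
grip_width: 0.055
grip_force: 88.1
```

```bash
cat > bars.py <<'E'
from plan import *
import sys
fn='t%s.png'%sys.argv[1]; snap('top',fn); s=read_state()
R=Ro.from_matrix(s['eef_rot']);p=np.array(s['position']); O=R*Ro.from_matrix(np.array([[0,1,0],[1,0,0],[0,0,-1.]]))
o=p+R.apply(G)-O.apply([.078,0,.078])
# rectify the tote-frame plane z=10 mm (bar centres), 1 px = 2 mm
xs=np.arange(-.1,-.0,.004); ys=np.arange(.06,-.0601,-.004)
P=np.array([O.apply([x,y,.01])+o for x in xs for y in ys]); q=proj('top',P).astype(np.float32).reshape(len(xs),len(ys),2)
b=cv2.remap(cv2.imread('pics/'+fn,0),q,None,cv2.INTER_LINEAR)
print('tote frame; rows x mm, columns y 60..-60 step 4'); 
for x,r in zip(xs,b): print('%4d|'%round(x*1000),' '.join('%3d'%v for v in r))
for d in boxes_of('top','bar0'): l=O.inv().apply(np.array(d['position'])-o); print(l.round(3),np.linalg.norm(l-[-.099,0,.003]).round(3))
E
python3 bars.py 10
```

```text
tote frame; rows x mm, columns y 60..-60 step 4
-100|  95  95  93  95  99  98 114 119 107 104 105 105 134 168 172 149 122 122 108  80  71  65  61  59  58  50  45  45  49  64  96
 -96|  89  89  87  91 101 117 119 106 104 104 104 106 143 175 175 156 126 117 142 149  87  65  62  60  61  60  54  51  51  59  71
 -92|  88  88  83  94 117 116 105 103 104 104 104 104 124 170 173 151 127 120 124 179 158  87  63  61  59  62  62  61  56  59  62
 -88|  88  86  89 116 119 106 104 104 103 104 104 105 110 148 159 148 138 151 140 139 174 162  84  65  59  57  62  67  63  58  58
 -84|  87  96 117 118 107 104 104 104 104 104 104 107 115 133 154 155 161 172 169 146 153 179 158  86  61  57  64  70  66  60  57
 -80|  73 112 117 105 105 104 104 103 104 104 108 122 134 137 143 160 173 175 167 154 151 155 176 155  84  61  63  67  65  59  56
 -76|  64 107 104 102 104 104 104 103 104 107 122 137 130 127 154 170 178 172 153 137 154 162 154 179 156  81  61  63  63  59  55
 -72|  59 104 105 104 104 103 103 105 107 118 135 139 109  76 143 173 172 160 125 125 153 184 163 154 175 156  79  64  65  62  58
 -68|  59 10
[... 1555 characters left out ...]
58  90  53  60  39  31  29  27  63 130 140 141 141 141 141 140 140 176 203 205 204 204 205 205 205 206 207 206 205 206 206
 -16| 123  62  56  56  36  33  30  28  38 112 138 140 140 141 141 141 140 168 202 204 205 204 205 205 204 205 206 207 207 205 206
 -12|  74  60  63  47  36  34  32  29  31  99 137 139 140 140 141 141 142 155 199 204 204 205 205 204 205 204 205 206 207 207 206
  -8|  57  64  56  42  38  35  34  32  30  74 133 138 139 140 140 141 142 158 200 204 204 204 205 204 204 205 205 204 205 207 206
  -4|  62  62  48  41  37  37  34  32  30  48 126 140 138 139 140 140 143 169 204 204 203 204 204 205 205 204 205 205 205 205 207
[-0.07  -0.007  0.015] 0.032
[-0.044 -0.037  0.013] 0.067
```

```bash
python3 -c "
from plant import *
print(close_job())"
```

```text
the job is handed in; nothing more can be done
None
```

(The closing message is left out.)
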